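Stand the stick lamp in its charging dock

ROBOT

A 6-joint arm with a two-finger parallel gripper is mounted at the origin on the work surface. World frame = base frame: x ahead of the robot, y to its left, z up, the work surface at z = 0. Lengths are in mm, angles in rad, forces in N, time in s.
With the tool pointing down it reaches from about 275 to 1000 mm from the base axis. Payload 8.4 kg.
Tool frame: the origin (TCP) lies on the centre line of the jaws, within the pads' length; the fingertips stand r.tip_reach ahead of it and the grasp point (between the pads) lies 3 mm ahead of it (r.tip_reach is the distance from the TCP to the fingertips, in mm); z points along the fingers, y is the direction in which the jaws open and shut (so a half turn about z gives the same grasp; the last joint's range is limited). The gripper opens to 85 mm and grips with 20 to 120 N. Pads are 22 mm wide; open, the fingers measure 114 mm over their backs; the gripper's body (76 mm by 85 mm) begins 54 mm behind the grasp point. The pads swing forward as they close: fully open they stand 13 mm farther back than shut.
Start: joints at [1.138, 0.353, 1.633, -0, 1.155, -0.002], TCP at [260.998, 567.898, 253.281] pointing down, gripper open.
Joint ranges: [-2.63, 2.63], [-0.92, 2.1], [0.06, 2.66], [-1.3, 4.44], [0, 2.69], [-3.02, 3.02]. Speed limits (rad/s): [2.22, 2.22, 2.79, 3.14, 3.14, 3.14].

INTERFACE

Orientations are given as [roll, pitch, yaw] about the fixed x, y, z axes, in that order (R = Rz(yaw) Ry(pitch) Rx(roll)).
In Python, from rig import sense, optics, r, nets gives the robot as it stands. The module is installed in compiled form; this text tells all that it offers.
- The arm moves only by the tool carry_out, never from a script. Its argument "increments" is a list that holds one entry, the list of rows, each a list of 6 numbers: the shift along the tool's x, y, z normalised to -1 to 1, where 1 is 40 cm, then the turn, a rotation vector about the tool's x, y, z normalised to -1 to 1, where 1 is 60 degrees. A call has 1 to 5 rows; each row is the pose to reach, as a shift and turn from the pose commanded when the call began, along the tool's axes at that moment; what a row does not reach only later rows make up. A row lasts 1/12 s, in which the tool goes at most 41.7 mm and 7.16 degrees, less where a joint would pass 70% of its speed; a pose out of reach is approached as far as the arm can. A call with a number of a shift or a turn outside -1 to 1 is refused whole. A call with a gripper value outside its range is refused whole. "hand" is the closure, from 0 (fully open) to 1 (shut), set as the call begins (left out, the last holds). The fingers move at their own pace and stop on an object; "squeeze" is the grip in N (left out, the last holds). Time passes only in rows, so rows that repeat a pose let the fingers close. It gives the time, the measured TCP pose, the force and the opening at its end, in the units of the state.
- sense(): the state, without advancing time (a new reading comes with each control period).
- optics.grab_frame(name): name is "side" or "top"; returns a dict with "img" (384x512x3 uint8, red, green, blue), "range_z" (384x512 float32, mm along the optical axis (not along the pixel's ray), 0 where there is no reading), "fov_y" (degrees; the focal length in pixels is half the picture's height over the tangent of half this angle, whatever the lens; pixels are square), "cx", "cy" (the principal point, pixels), "k1" (the pictures are not rectified: a ray, as slopes to the right and down, at radius r is drawn at 1 + k1 r^2 times it, then the intrinsics apply), "R" (3x3) and "t" (3): a world point X has camera coordinates R X + t. Camera axes: x right, y down, z forward; pixel columns grow to the right and rows downward; lengths in mm; the calibration is good to about 2 mm. A picture is of the moment at which its call begins.
- r.sign_off(): hands the job in, once; it reports no verdict.
Trained networks look in the newest picture that a camera, given by its name, has taken for a name from the list of things; names that differ only in an ending like _2 or _b are one class to them, and where a whole thing is asked for, a point or a joint stands for the part that bears it (a point fixed in the world has none). Each returns a list of dicts, best first, with "confidence" (0 to 1); they miss things now and then, are a little off and sometimes report something else, mostly with a low value. They report only what shows in the picture. A call takes as long as a camera call. They do not tell look-alikes from the thing itself.
- nets.trace(target, camera): "mask" (384x512 bool, what is visible of it).
- nets.tip_of(target, camera): "point" ([x, y, z] in mm, in world coordinates, good to about 4 mm: a listed point, or the origin of a listed thing).
The state is a dict: "clock": time; "qpos": joint angles; "qvel": joint speeds; "joint_efforts": joint torques, N m; "eef_pos": TCP position; "tcp_rot": TCP orientation; "contact_force": force on the tool from outside, world axes, zero at the start; "wrist_torque": the same for the moment, N m; "opening": opening from 0.0 (shut) to 1.0 (fully open).
Only numpy, scipy, OpenCV 4.12 (cv2) and the standard library are available. Lean on these libraries where they do the work, as an engineer would, in place of code of your own. Each camera call takes 0.05 s, during which the arm holds its last target.

TASK

Push the charging dock's dust cover all the way over so that its front panel lies flat on the rear panel; then take the stick lamp out of its slanted holster and stand it upright, foot down, in the charging cup, lowering it to the bottom of the cup without dropping it. Let go of it, and leave the other things on the bench where they are.

Things in the scene. Friction and masses are not known exactly. Their poses are not given: they have to be found in the camera images.
- dock: Charging dock, a grey box 200 (x) by 130 (y) by 91 mm high, fixed to the bench, which may stand left or right of the holster and be turned. Origin: centre of its underside; z up, x from its front towards its rear. The front half (-x) is a bay with one white charging cup, its axis 50 mm in front of the origin, under the moving front panel of the dust cover. The rear half is a housing whose flat top (91 mm high) is the rear panel of the cover; it does not move.
- cover (a joint): Angle (rad) of the cover's front panel about the hinge line across the dock's middle. 0 = shut over the cup, pi/2 = straight up, 3.12 (the stop) = lying flat on the rear panel. Starts ajar between 0.7 and 1.2. The hinge is stiff (about 0.09 N m) and stays where it is left. The panel is a 6 mm aluminium plate 99 mm long from hinge to free edge and 130 mm wide with a blue strip along the free edge; it weighs 120 g. Folded, its upper face is 6 mm above the hinge line.
- cover_hinge (a point): Middle of the cover's hinge line, above the dock's origin at 91.5 mm over the bench. The hinge line runs along the dock's y.
- cover_edge (a point): Middle of the front panel's free edge, 100 mm from the hinge line; moves with the panel.
- cup_floor (a point): Centre of the charging cup's floor, 20 mm over the bench. The cup is a vertical round bore 32 mm in diameter, widening over its top 15 mm to 48 mm at the rim.
- cup_rim (a point): Centre of the charging cup's mouth, 83 mm over the bench, 63 mm above the cup floor.
- lamp: Stick inspection lamp: a round black rod 26 mm in diameter and 180 mm long, 150 g on average, with red rings 90 to 102 mm and 160 to 174 mm from the foot and a white light window between them. Origin: centre of its foot; its z axis runs along the rod to the head. At the start it leans 40 degrees from vertical in the holster, foot in the tube; about 125 mm of it stands out and can be gripped across the rod.
- holster: Green slanted tube on a fixed dark base plate 120 by 90 by 10 mm. Origin: on the bench, 10 mm inside the middle of the plate's -x edge. The tube (60 mm long, 40 outside, 32 inside) leans 40 degrees from vertical towards its -x, roughly towards the robot; the lamp comes free after 55 mm along that axis. The middle of the tube's mouth lies 36 mm to +x of the origin, 66 mm over the bench.
- spray_can: Bystander: upright blue can, 60 mm in diameter, 150 mm high, beyond the work; origin at the centre of its underside.
- spanner: Bystander: steel spanner 170 mm long lying flat on the bench between the robot and the work; origin at its underside.
- parts_box: Bystander: cardboard box 70 by 60 by 80 mm high at the left; origin at the centre of its underside.
- tape_roll: Bystander: yellow roll of tape, 90 mm in diameter, 25 mm high, lying flat at the right; origin at the centre of its underside.
Mind the look-alikes: they are no part of the job. Of the things like the dock, leave any that is red; of the rest the larger one is meant.

How it is judged:
By the outcome, as a careful person would: the job done as asked, in the order asked, and still so for the second after the job is handed in, with the robot touching nothing.
It also fails if it takes over 72 s, if anything falls off the work surface, if the arm or the gripper's body presses on something with over 40 N, if the wrist force passes 120 N, or if a joint passes its speed limit or range.

## Working session

There is one attempt and no reset: what is moved stays moved. The work goes in short steps, Python scripts to look and compute and a tool call to move; the robot and the scene stay as the last step left them, time stands still between calls to the robot, and variables do not carry over. Pictures are saved under pics/ and viewed, and the job is handed in when it is done.

Besides the shell and the picture viewer there is one more tool, called after "Emit:" as a command line: name --argument value ..., lists and objects as JSON in quotes. carry_out: Moves the arm, as the interface text tells. Its arguments: {"type":"object","properties":{"increments":{"type":"array","items":{"type":"array","items":{"type":"array","items":{"type":"number","minimum":-1,"maximum":1}}}},"hand":{"type":"number"},"squeeze":{"type":"number"}},"required":["increments"]}

```bash
mkdir -p pics; ls; python3 - <<'E'
from rig import sense, optics, r, nets
import cv2,numpy as np
print(sense(), r.tip_reach)
for c in ("side","top"):
    f=optics.grab_frame(c); cv2.imwrite(f"pics/{c}0.png",f["img"][:,:,::-1])
    print(c,f["fov_y"],f["cx"],f["cy"],f["k1"],f["R"],f["t"])
    for n in ["dock","cover_hinge","cover_edge","cup_floor","cup_rim","lamp","holster"]:
        print(n,[(np.round(d["point"]),round(d["confidence"],2)) for d in nets.tip_of(n,c)])
E
```

```text
pics
{'clock': 0.0, 'qpos': array([ 1.13759291e+00,  3.53640803e-01,  1.63415248e+00, -1.56285701e-05,
        1.15522378e+00, -2.40678848e-03]), 'qvel': array([0.00075419, 0.00118495, 0.00194931, 0.00137832, 0.00034305,
       0.00130982]), 'joint_efforts': array([ 2.52033613e-03, -6.05252194e+01, -3.42070198e+01,  1.76891635e-04,
        9.26293375e-03,  3.71538704e-05]), 'eef_pos': array([260.81019215, 567.4714998 , 252.55841216]), 'tcp_rot': array([-3.14016822e+00,  1.08610718e-05,  2.71080236e+00]), 'contact_force': array([-0.35006132,  0.43079255, -0.27816536]), 'wrist_torque': array([ 0.00984149,  0.00883805, -0.04075533]), 'opening': 1.0005354903033898} 22.0
side 48.680818945209566 246.07156109444313 198.29688046427958 -0.09194408650696909 [[ 0.99771817 -0.06703615 -0.00803733]
 [-0.04110196 -0.50862101 -0.86000889]
 [ 0.05356373  0.85837685 -0.51021575]] [-557.92195519   95.105167   1167.93729073]
dock [(array([400., 371.,  -2.]), 0.74), (array([569., 166.,   2.]), 0.69), (array([ 332., -220.,   -5.]), 0.67)]
cover_hinge [(array([395., 370.,  67.]), 0.86), (array([ 332., -22
[... 578 characters left out ...]
3964795 1134.14062527]
dock [(array([397., 366.,  -3.]), 0.91), (array([573., 171.,  -1.]), 0.77), (array([ 333., -222.,   -3.]), 0.77)]
cover_hinge [(array([575., 167.,  89.]), 0.82), (array([ 330., -222.,   94.]), 0.74), (array([397., 369.,  71.]), 0.65)]
cover_edge [(array([522., 179., 180.]), 0.95), (array([323., 382.,  71.]), 0.73), (array([ 248., -173.,   92.]), 0.65), (array([573., 170.,  -2.]), 0.25)]
cup_floor [(array([361., 379.,  16.]), 0.65), (array([527., 177.,  19.]), 0.62)]
cup_rim [(array([362., 377.,  63.]), 0.86), (array([526., 182.,  86.]), 0.67), (array([ 289., -196.,   82.]), 0.6)]
lamp [(array([ 686., -189.,   26.]), 0.83)]
holster [(array([ 615., -173.,   -1.]), 0.79)]
```

View pics/side0.png

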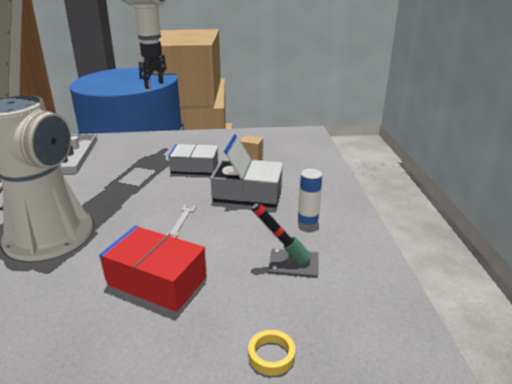

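View pics/top0.png

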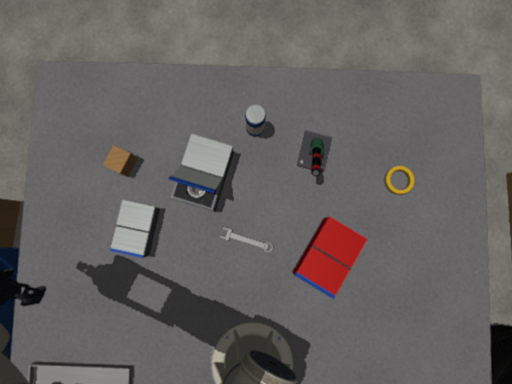

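```bash
cat > h.py <<'E'
from rig import sense, optics, r, nets
import cv2,numpy as np
from scipy.spatial.transform import Rotation as Ro
def cloud(f):
    H,W=f["range_z"].shape
    fl=H/2/np.tan(np.radians(f["fov_y"]/2))
    K=np.array([[fl,0,f["cx"]],[0,fl,f["cy"]],[0,0,1.]])
    u,v=np.meshgrid(np.arange(W),np.arange(H))
    p=np.stack([u,v],-1).reshape(-1,1,2).astype(float)
    n=cv2.undistortPoints(p,K,np.array([f["k1"],0,0,0.])).reshape(H,W,2)
    z=f["range_z"]
    c=np.dstack([n[...,0]*z,n[...,1]*z,z])
    w=(c-f["t"])@f["R"]
    w[z==0]=np.nan
    return w
def px(f,X):
    fl=f["img"].shape[0]/2/np.tan(np.radians(f["fov_y"]/2))
    c=f["R"]@np.asarray(X,float)+f["t"]; s=c[:2]/c[2]; s=s*(1+f["k1"]*(s@s))
    return s*fl+[f["cx"],f["cy"]]
E
python3 - <<'E'
from h import *
P={}
for c in ("side","top"):
    f=optics.grab_frame(c); w=cloud(f); np.savez(f"{c}.npz",w=w,img=f["img"])
    b=w[(abs(w[...,2])<6)&(w[...,0]>200)&(w[...,0]<900)&(abs(w[...,1])<500)]
    print(c,"bench z",np.median(b[:,2]),b[:,2].std())
    near=(np.hypot(w[...,0]-571,w[...,1]-168)<160)
    m=near&(abs(w[...,2]-91)<5)
    q=w[m]; print(len(q),cv2.minAreaRect(q[:,:2].astype(np.float32)),np.median(q[:,2]))
    # remove outliers hist
    for d in nets.trace("lamp",c):
        mm=cv2.erode(d["mask"].astype(np.uint8),np.ones((3,3)))>0
        q=w[mm]; q=q[~np.isnan(q[:,0])]; 
        if len(q)<5: print("few");continue
        q=q[(abs(q-np.median(q,0))<150).all(1)]
        cc=q.mean(0); u,s,v=np.linalg.svd(q-cc); a=v[0]*np.sign(v[0][2])
        print("lamp",d["confidence"],len(q),cc.round(),a.round(3),"tilt",np.degrees(np.arccos(a[2])),"yaw",np.degrees(np.arctan2(a[1],a[0])), ((q-cc)@a).min(),((q-cc)@a).max())
        P[c]=q
    near=(np.hypot(w[...,0]-640,w[...,1]+180)<110)&(abs(w[...,2]-10)<4)
    q=w[near];print("plate",len(q),cv2.minAreaRect(q[:,:2].astype(np.float32)))
    near=(np.hypot(w[...,0]-571,w[...,1]-168)<160)&(w[...,2]>110)
    q=w[near];cc=q.mean(0);u,s,v=np.linalg.svd(q-cc);print("panel",len(q),cc,v[2],s,q[:,2].max())
E
```

```text
side bench z -1.0861247827254266 1.5184076150529773
731 ((620.8411254882812, 152.33868408203125), (140.58193969726562, 108.51619720458984), 72.69204711914062) 89.58394720586698
lamp 0.82 472 [ 607. -181.  119.] [-0.639  0.144  0.756] tilt 40.899943336931884 yaw 167.2521388412045 -67.7211062640496 57.45557958770105
plate 823 ((663.1070556640625, -184.92713928222656), (93.45823669433594, 116.41252899169922), 78.1849136352539)
panel 497 [541.11400811 166.48708594 144.97957009] [ 0.82651269 -0.2351307   0.51145902] [886.60429971 517.23695703  32.99902538] 177.64446351838447
top bench z -1.1837532599540719 2.2176777437951136
1481 ((574.643310546875, 164.96298217773438), (130.4545135498047, 201.6123809814453), 74.765625) 89.9459967196092
lamp 0.67 169 [ 610. -170.  126.] [-0.661  0.132  0.739] tilt 42.38929899856331 yaw 168.68305892425343 -82.86498993299152 57.45513815939197
plate 589 ((640.1555786132812, -179.019287109375), (90.44920349121094, 195.45094299316406), 76.88960266113281)
panel 644 [539.4840253  174.14239377 149.62760896] [ 0.82033729 -0.22459275  0.52593234] [959.56007517 625.14642351  39.86268713] 180.31064918236672
```

```bash
cat >> h.py <<'E'
A=np.radians(-15.2); H=np.array([574.6,165.5,91.5]); DX=np.array([np.cos(A),np.sin(A),0]); DY=np.array([-np.sin(A),np.cos(A),0])
def go(p,Rt=None,rpy=None):
    s=sense(); R0=Ro.from_euler('xyz',s["tcp_rot"]); 
    Rt=Ro.from_euler('xyz',rpy) if rpy is not None else (Rt or R0)
    d=R0.inv().apply(np.asarray(p)-s["eef_pos"]); rv=(R0.inv()*Rt).as_rotvec()
    print("clk",round(s["clock"],2),"pos",s["eef_pos"].round(1),"rpy",s["tcp_rot"].round(3),"F",s["contact_force"].round(1),"q",s["qpos"].round(2))
    print("row",(d/400).round(4).tolist(),(rv/np.radians(60)).round(4).tolist(),"dist",np.linalg.norm(d).round(),"deg",np.degrees(np.linalg.norm(rv)).round(1))
def cov(Xf,Zt):  # finger front corner X, tip Z rel hinge
    return H+DX*(Xf-11)+np.array([0,0,Zt+22])
YAW=np.pi+A
DN=[np.pi,0,YAW]
E
python3 - <<'E'
from h import *
go(cov(-81,55),rpy=DN)
from scipy.optimize import least_squares
qs=[]
for c in("side","top"):
    w=np.load(c+".npz")["w"]; 
    M=np.array([649.6,-183,66]);L=np.array([-.628,.139,.766])
    q=w[~np.isnan(w[...,0])]; t=(q-M)@L; d=np.linalg.norm(q-M-t[:,None]*L,axis=1)
    q=q[(t>8)&(t<118)&(d<25)]; qs.append(q); print(c,len(q))
def res(x,qs):
    L=np.array([x[2],x[3],1]);L/=np.linalg.norm(L);M=np.array([x[0],x[1],120.])
    return np.concatenate([ (np.linalg.norm(np.cross(q-M,L),axis=1)-13) for q in qs])
for Q in ([qs[0]],[qs[1]],qs):
    o=least_squares(res,[605,-175,-.82,.18],args=(Q,),loss="soft_l1",f_scale=2)
    x=o.x;L=np.array([x[2],x[3],1]);L/=np.linalg.norm(L);print(x.round(2),L.round(3),np.degrees(np.arccos(L[2])),np.degrees(np.arctan2(L[1],L[0])),"at z66",x[:2]-54*x[2:],np.abs(o.fun).mean())
E
```

```text
clk 1.0 pos [261.  567.9 253.3] rpy [-3.142 -0.     2.711] F [ 0.8 -0.2 -0.5] q [ 1.14  0.35  1.63  0.    1.16 -0.  ]
row [-0.9056, -0.6246, 0.212] [-0.0, -0.0, -0.1581] dist 448.0 deg 9.5
side 498
top 160
[ 6.0266e+02 -1.6970e+02 -8.2000e-01  1.7000e-01] [-0.629  0.133  0.766] 40.02086173917211 168.10689575286332 at z66 [ 647.03008371 -179.04622951] 1.0476043757863818
[ 6.0177e+02 -1.7067e+02 -8.3000e-01  1.9000e-01] [-0.633  0.144  0.76 ] 40.49175816889975 167.1875027416378 at z66 [ 646.73321522 -180.89660181] 0.5982529677059302
[ 6.0231e+02 -1.6989e+02 -8.3000e-01  1.8000e-01] [-0.631  0.134  0.764] 40.16014721709577 167.9861923567933 at z66 [ 646.88446246 -179.37249633] 1.0113963040805702
```

Emit:
carry_out --increments '[[[-0.905,-0.624,0.21,0,0,-0.158],[-0.905,-0.624,0.21,0,0,-0.158],[-0.905,-0.624,0.21,0,0,-0.158],[-0.905,-0.624,0.21,0,0,-0.158],[-0.905,-0.624,0.21,0,0,-0.158]]]' --hand 1 --squeeze 60

```text
clock: 1.42
eef_pos: [366.1, 390.5, 214.0]
tcp_rot: [3.141, 0.0, 2.877]
contact_force: [1.4, 1.0, -0.3]
opening: 0.298
```

```bash
python3 -c "
from h import *
go(cov(-81,55),rpy=DN)"
```

```text
clk 1.42 pos [366.1 390.5 214. ] rpy [3.141 0.    2.877] F [ 1.4  1.  -0.3] q [ 0.81  0.26  1.86 -0.    1.02 -0.49]
row [-0.4202, -0.4064, 0.1138] [0.0004, 0.0003, 0.0006] dist 238.0 deg 0.0
```

Emit:
carry_out --increments '[[[-0.42,-0.406,0.114,0,0,0],[-0.42,-0.406,0.114,0,0,0],[-0.42,-0.406,0.114,0,0,0],[-0.42,-0.406,0.114,0,0,0],[-0.42,-0.406,0.114,0,0,0]]]'

```text
clock: 1.83
eef_pos: [471.0, 214.5, 174.2]
tcp_rot: [3.141, 0.001, 2.876]
contact_force: [0.6, -0.1, -0.2]
opening: -0.001
```

```bash
python3 -c "
from h import *
go(cov(-6,58),rpy=DN);go(cov(30,58),rpy=DN)
f=optics.grab_frame('side');cv2.imwrite('pics/s1.png',cv2.resize(f['img'][100:240,130:330,::-1],None,fx=3,fy=3))"
```

```text
clk 1.83 pos [471.  214.5 174.2] rpy [3.141e+00 1.000e-03 2.876e+00] F [ 0.6 -0.1 -0.2] q [ 0.42  0.28  1.94  0.    0.92 -0.88]
row [-0.2397, -0.0504, 0.0069] [0.0005, 0.0005, 0.0001] dist 98.0 deg 0.0
clk 1.83 pos [471.  214.5 174.2] rpy [3.141e+00 1.000e-03 2.876e+00] F [ 0.6 -0.1 -0.2] q [ 0.42  0.28  1.94  0.    0.92 -0.88]
row [-0.3297, -0.0504, 0.0069] [0.0005, 0.0005, 0.0001] dist 133.0 deg 0.0
```

View pics/s1.png

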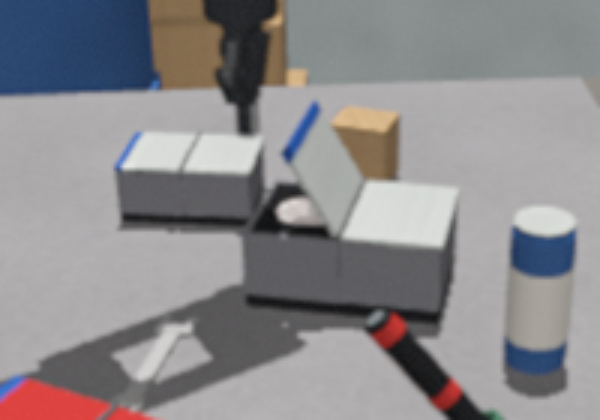

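Emit:
carry_out --increments '[[[-0.06,-0.05,0.007,0,0,0],[-0.11,-0.05,0.007,0,0,0],[-0.155,-0.05,0.007,0,0,0],[-0.2,-0.05,0.007,0,0,0],[-0.24,-0.05,0.007,0,0,0]]]'

```text
clock: 2.3
eef_pos: [559.9, 171.7, 174.1]
tcp_rot: [3.14, 0.003, 2.876]
contact_force: [0.7, -0.3, 2.0]
opening: 0.0
```

```bash
python3 -c "
from h import *
for t in 100,115,130,145,158:
  t=np.radians(t);p=62*np.array([-np.cos(t),np.sin(t)])+6*np.array([-np.sin(t),-np.cos(t)]);print(t,p);go(cov(*p),rpy=DN)"|grep -v clk
```

```text
1.7453292519943295 [ 4.8573405  62.09996975]
row [-0.0242, -0.0052, -0.0036] [0.0016, 0.0027, -0.0007] dist 10.0 deg 0.2
2.007128639793479 [20.76448551 58.72679237]
row [-0.0639, -0.0052, 0.005] [0.0016, 0.0027, -0.0007] dist 26.0 deg 0.2
2.2689280275926285 [35.25656514 51.35148113]
row [-0.1001, -0.0052, 0.0235] [0.0016, 0.0027, -0.0007] dist 41.0 deg 0.2
2.530727415391778 [47.34596813 40.47665132]
row [-0.1302, -0.0052, 0.0508] [0.0016, 0.0027, -0.0007] dist 56.0 deg 0.2
2.7576202181510405 [55.23775942 28.78871192]
row [-0.1499, -0.0053, 0.0801] [0.0016, 0.0027, -0.0007] dist 68.0 deg 0.2
```

Emit:
carry_out --increments '[[[-0.025,-0.005,-0.003,0,0,0],[-0.064,-0.005,0.005,0,0,0],[-0.1,-0.005,0.023,0,0,0],[-0.13,-0.005,0.05,0,0,0],[-0.15,-0.005,0.08,0,0,0]]]'

```text
clock: 2.72
eef_pos: [616.4, 154.0, 139.6]
tcp_rot: [3.141, 0.002, 2.876]
contact_force: [-0.2, -0.1, 2.5]
opening: -0.0
```

```bash
python3 -c "
from h import *
go(cov(60,16),rpy=DN);go(cov(62,8),rpy=DN);go(cov(62,5),rpy=DN)
f=optics.grab_frame('side');cv2.imwrite('pics/s2.png',cv2.resize(f['img'][100:240,130:330,::-1],None,fx=3,fy=3))"
```

```text
clk 2.72 pos [616.4 154.  139.6] rpy [3.141e+00 2.000e-03 2.876e+00] F [-0.2 -0.1  2.5] q [ 0.24  0.49  1.7  -0.    0.95 -1.06]
row [-0.014, 0.0004, 0.0253] [0.0007, 0.0016, -0.0003] dist 12.0 deg 0.1
clk 2.72 pos [616.4 154.  139.6] rpy [3.141e+00 2.000e-03 2.876e+00] F [-0.2 -0.1  2.5] q [ 0.24  0.49  1.7  -0.    0.95 -1.06]
row [-0.019, 0.0004, 0.0453] [0.0007, 0.0016, -0.0003] dist 20.0 deg 0.1
clk 2.72 pos [616.4 154.  139.6] rpy [3.141e+00 2.000e-03 2.876e+00] F [-0.2 -0.1  2.5] q [ 0.24  0.49  1.7  -0.    0.95 -1.06]
row [-0.0189, 0.0004, 0.0528] [0.0007, 0.0016, -0.0003] dist 22.0 deg 0.1
```

View pics/s2.png

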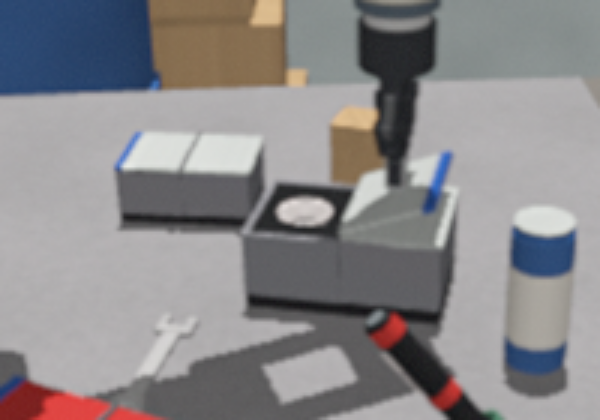

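Emit:
carry_out --increments '[[[-0.014,0,0.02,0,0,0],[-0.019,0,0.035,0,0,0],[-0.022,0,0.044,0,0,0],[-0.025,0,0.05,0,0,0],[-0.025,0,0.05,0,0,0]]]'

```text
clock: 3.18
eef_pos: [623.1, 151.9, 120.6]
tcp_rot: [-3.141, -0.003, 2.876]
contact_force: [-8.6, 0.9, 12.5]
opening: 0.002
```

```bash
python3 -c "
from h import *
go(cov(62,5),rpy=DN)
f=optics.grab_frame('side');cv2.imwrite('pics/s3.png',cv2.resize(f['img'][100:240,130:330,::-1],None,fx=3,fy=3))"
```

```text
clk 3.18 pos [623.1 151.9 120.6] rpy [-3.141e+00 -3.000e-03  2.876e+00] F [-8.6  0.9 12.5] q [ 0.24  0.52  1.7   0.    0.93 -1.07]
row [-0.0015, 0.0011, 0.0052] [-0.0007, -0.0027, -0.0] dist 2.0 deg 0.2
```

View pics/s3.png

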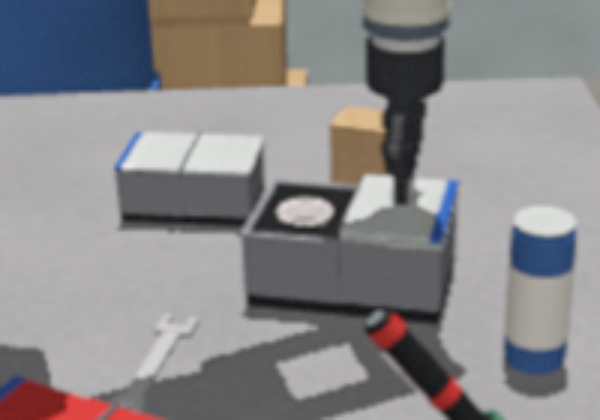

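Emit:
carry_out --increments '[[[0,0,-0.02,0,0,0],[-0.06,0,-0.02,0,0,0],[-0.06,0,-0.005,0,0,0],[-0.06,0,0.004,0,0,0],[-0.06,0,0.006,0,0,0]]]'

```text
clock: 3.65
eef_pos: [650.6, 145.4, 120.9]
tcp_rot: [3.139, 0.006, 2.876]
contact_force: [-0.8, -3.9, 29.5]
opening: -0.001
```

```bash
python3 -c "
from h import *
go(cov(62,5),rpy=DN)
"
```

```text
clk 3.65 pos [650.6 145.4 120.9] rpy [3.139 0.006 2.876] F [-0.8 -3.9 29.5] q [ 0.22  0.55  1.64 -0.    0.94 -1.09]
row [0.0691, -0.0013, 0.0055] [0.0022, 0.0061, 0.0001] dist 28.0 deg 0.4
```

```bash
cat >> h.py <<'E'
L=np.array([-.630,.137,.765]);L/=np.linalg.norm(L);MO=np.array([646.9,-179.3,66])
ty=np.array([-L[1],L[0],0.]);ty/=-np.linalg.norm(ty)
RL=Ro.from_matrix(np.stack([np.cross(ty,-L),ty,-L],1))
def lamp(t): return MO+(t+3)*L   # grasp pt at t along axis from mouth
E
python3 - <<'E'
from h import *
print(RL.as_matrix())
s=sense();go(s["eef_pos"]+[0,0,120],rpy=DN); go(lamp(205),RL)
for t in (82,125): print(lamp(t))
E
```

```text
[[-0.74719529  0.21249404  0.62971858]
 [ 0.16248532  0.97716236 -0.1369388 ]
 [-0.64443597  0.         -0.76465827]]
clk 3.65 pos [650.6 145.4 120.9] rpy [3.139 0.006 2.876] F [-0.8 -3.9 29.5] q [ 0.22  0.55  1.64 -0.    0.94 -1.09]
row [-0.0019, 0.0007, -0.3] [0.0022, 0.0061, 0.0001] dist 120.0 deg 0.4
clk 3.65 pos [650.6 145.4 120.9] rpy [3.139 0.006 2.876] F [-0.8 -3.9 29.5] q [ 0.22  0.55  1.64 -0.    0.94 -1.09]
row [0.1292, -0.8023, -0.2631] [-0.0151, -0.6624, -0.0474] dist 342.0 deg 39.9
[ 593.37392081 -167.66020183  130.9959533 ]
[ 566.29602193 -161.77183334  163.87625909]
```

Emit:
carry_out --increments '[[[0,0,-0.1,0,0,0],[0,0,-0.2,0,0,0],[0,0,-0.3,0,0,0],[0,0,-0.3,0,0,0]]]' --hand 0

```text
clock: 3.98
eef_pos: [650.9, 146.3, 245.5]
tcp_rot: [3.136, 0.01, 2.876]
contact_force: [1.4, 0.2, 1.0]
opening: 0.565
```

```bash
python3 -c "
from h import *
go(lamp(205),RL)
w=np.load('side.npz')['w'];n=np.zeros(0)
f=optics.grab_frame('side');cv2.imwrite('pics/s4.png',cv2.resize(f['img'][100:240,130:330,::-1],None,fx=3,fy=3))
g=optics.grab_frame('top');w=cloud(g)
X=(w-H)@DX;Y=(w-H)@DY;
for a in (20,40,60,80,95):
  m=(abs(X-a)<6)&(abs(Y)<55)&(abs(w[...,2]-95)<25);print(a,m.sum(),np.nanmedian(w[m][:,2]))
"
```

```text
clk 3.98 pos [650.9 146.3 245.5] rpy [3.136 0.01  2.876] F [1.4 0.2 1. ] q [ 0.22  0.42  1.55  0.    1.16 -1.09]
row [0.1315, -0.8055, 0.0455] [-0.0124, -0.6587, -0.0485] dist 327.0 deg 39.6
20 0 nan
40 0 nan
60 6 97.68807313383456
80 65 98.3396836640457
95 51 98.78291831712053
  return np.nanmean(a, axis, out=out, keepdims=keepdims)
```

View pics/s4.png

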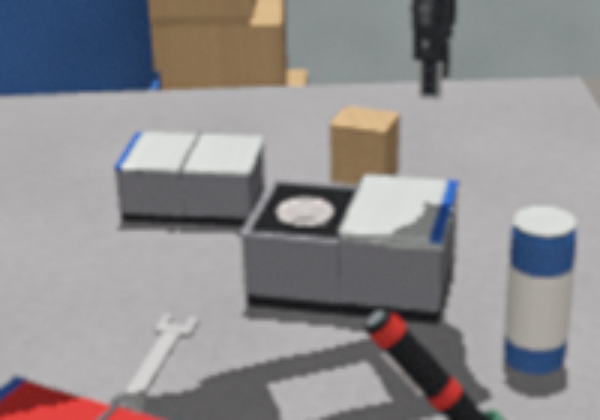

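Emit:
carry_out --increments '[[[0.131,-0.805,0.045,-0.012,-0.659,-0.048],[0.131,-0.805,0.045,-0.012,-0.659,-0.048],[0.131,-0.805,0.045,-0.012,-0.659,-0.048],[0.131,-0.805,0.045,-0.012,-0.659,-0.048],[0.131,-0.805,0.045,-0.012,-0.659,-0.048]]]'

```text
clock: 4.5
eef_pos: [560.1, -41.7, 224.2]
tcp_rot: [-3.138, 0.616, 2.926]
contact_force: [2.3, -4.8, 0.4]
opening: 1.001
```

```bash
python3 -c "
from h import *
go(lamp(205),RL)"
```

```text
clk 4.5 pos [560.1 -41.7 224.2] rpy [-3.138  0.616  2.926] F [ 2.3 -4.8  0.4] q [-0.01  0.09  2.21 -0.49  0.26 -0.92]
row [0.0391, -0.2903, -0.0293] [-0.0043, -0.0803, -0.0011] dist 118.0 deg 4.8
```

Emit:
carry_out --increments '[[[0.039,-0.29,-0.029,-0.004,-0.08,-0.001],[0.039,-0.29,-0.029,-0.004,-0.08,-0.001],[0.039,-0.29,-0.029,-0.004,-0.08,-0.001],[0.039,-0.29,-0.029,-0.004,-0.08,-0.001],[0.039,-0.29,-0.029,-0.004,-0.08,-0.001]]]'

```text
clock: 4.92
eef_pos: [528.5, -115.2, 221.0]
tcp_rot: [3.14, 0.679, 2.924]
contact_force: [-0.3, 0.4, -0.6]
opening: 0.996
```

```bash
python3 -c "
from h import *
go(lamp(130),RL);go(lamp(82),RL)
f=optics.grab_frame('side');cv2.imwrite('pics/s5.png',cv2.resize(f['img'][120:280,200:400,::-1],None,fx=3,fy=3))"
```

```text
clk 4.92 pos [ 528.5 -115.2  221. ] rpy [3.14  0.679 2.924] F [-0.3  0.4 -0.6] q [-0.22  0.05  2.3   0.02  0.11 -1.59]
row [-0.0014, -0.0936, 0.1723] [-0.0009, -0.0202, -0.0024] dist 78.0 deg 1.2
clk 4.92 pos [ 528.5 -115.2  221. ] rpy [3.14  0.679 2.924] F [-0.3  0.4 -0.6] q [-0.22  0.05  2.3   0.02  0.11 -1.59]
row [-0.004, -0.0935, 0.2922] [-0.0009, -0.0202, -0.0024] dist 123.0 deg 1.2
```

View pics/s5.png

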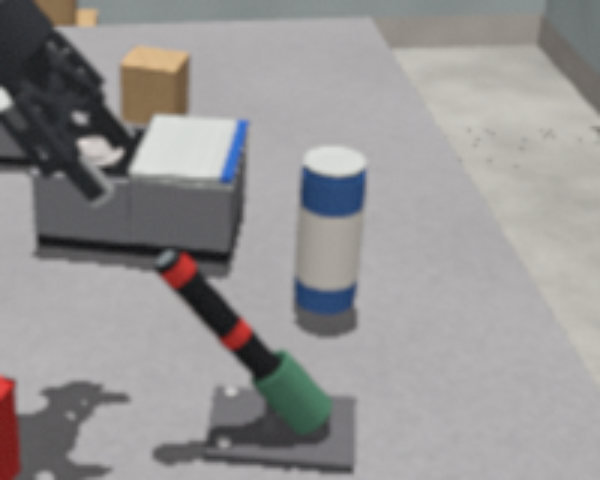

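Emit:
carry_out --increments '[[[0,-0.05,0.03,0,-0.02,-0.002],[0,-0.094,0.06,0,-0.02,-0.002],[0,-0.094,0.08,0,-0.02,-0.002],[0,-0.094,0.08,0,-0.02,-0.002],[0,-0.094,0.08,0,-0.02,-0.002]]]'

```text
clock: 5.38
eef_pos: [537.0, -135.2, 205.8]
tcp_rot: [3.125, 0.688, 2.927]
contact_force: [0.2, 0.9, -1.3]
opening: 1.003
```

```bash
python3 -c "
from h import *
go(lamp(82),RL)
for c in('side','top'):
  f=optics.grab_frame(c)
  a=[np.round(px(f,lamp(t))-((200,120) if c=='side' else (220,80)))*3 for t in (0,122)];print(c,a)
  im=f['img'][120:280,200:400,::-1] if c=='side' else f['img'][80:240,220:420,::-1]
  cv2.imwrite('pics/%s6.png'%c,cv2.resize(im,None,fx=3,fy=3))"
```

```text
clk 5.38 pos [ 537.  -135.2  205.8] rpy [3.125 0.688 2.927] F [ 0.2  0.9 -1.3] q [-0.28  0.11  2.3   0.87  0.08 -2.5 ]
row [-0.0008, -0.0534, 0.242] [0.0155, -0.0114, -0.0005] dist 99.0 deg 1.2
side [array([261., 360.]), array([162., 255.])]
top [array([288., 216.]), array([285., 276.])]
```

View pics/side6.png

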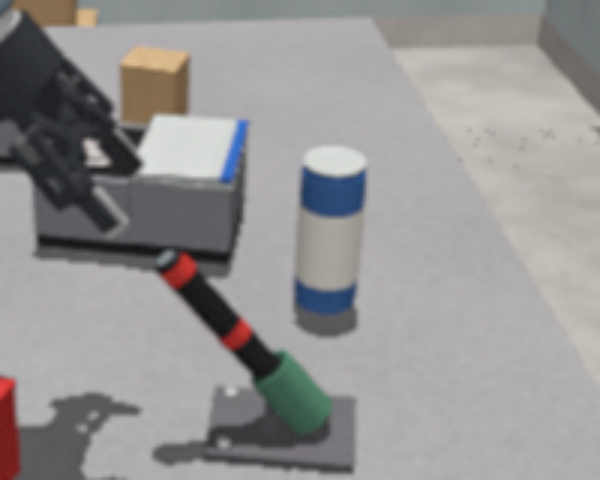

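View pics/top6.png

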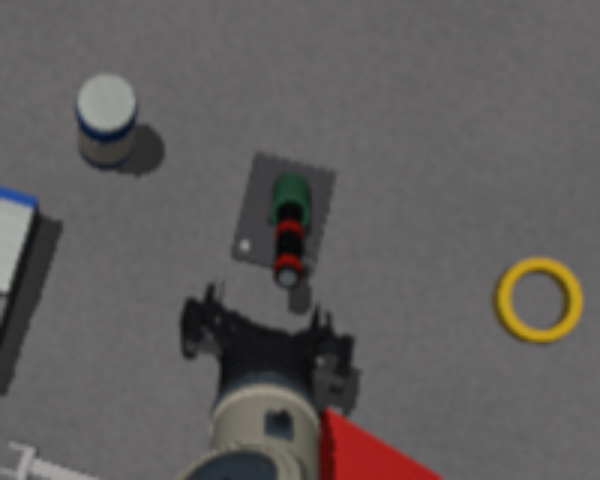

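```bash
cat >> h.py <<'E'
TILT=np.radians(20)
# tool rotated about its y so that z goes toward down; RL z at 40deg forward
def RLt(b): # b = tool angle from vertical (forward positive), in the lamp plane
    h=np.array([L[0],L[1],0]);h/=-np.linalg.norm(h)
    z=np.sin(b)*h-np.cos(b)*np.array([0,0,1]); return Ro.from_matrix(np.stack([np.cross(ty,z),ty,z],1))
def lampt(t,b):
    R=RLt(b); return MO+t*L-3*R.as_matrix()[:,2]
E
python3 - <<'E'
from h import *
go(lampt(165,TILT),RLt(TILT))
E
```

```text
clk 5.48 pos [ 537.1 -135.4  205.7] rpy [3.124 0.688 2.925] F [-0.2  0.8  0.5] q [-0.29  0.11  2.3   0.87  0.08 -2.49]
row [-0.001, -0.0494, 0.0346] [0.0154, 0.3236, 0.0008] dist 24.0 deg 19.4
```

Emit:
carry_out --increments '[[[0,0,0,0.005,0.1,0],[0,-0.02,0.01,0.015,0.2,0],[0,-0.049,0.034,0.015,0.323,0],[0,-0.049,0.034,0.015,0.323,0],[0,-0.049,0.034,0.015,0.323,0]]]'

```text
clock: 5.9
eef_pos: [541.4, -160.0, 196.6]
tcp_rot: [-3.131, 0.346, 2.926]
contact_force: [0.3, 0.7, 0.6]
opening: 0.997
```

```bash
python3 - <<'E'
from h import *
go(lampt(165,TILT),RLt(TILT))
go(lampt(84,TILT),RLt(TILT))
E
```

```text
clk 5.9 pos [ 541.4 -160.   196.6] rpy [-3.131  0.346  2.926] F [0.3 0.7 0.6] q [-0.3   0.19  2.06  0.03  0.55 -1.68]
row [0.0018, 0.0089, 0.0036] [-0.0105, -0.0025, -0.0012] dist 4.0 deg 0.7
clk 5.9 pos [ 541.4 -160.   196.6] rpy [-3.131  0.346  2.926] F [0.3 0.7 0.6] q [-0.3   0.19  2.06  0.03  0.55 -1.68]
row [-0.0683, 0.0111, 0.1935] [-0.0105, -0.0025, -0.0012] dist 82.0 deg 0.7
```

Emit:
carry_out --increments '[[[0.001,0.009,0.004,-0.01,0,0],[-0.018,0.01,0.05,-0.01,0,0],[-0.036,0.01,0.1,-0.01,0,0],[-0.053,0.011,0.15,-0.01,0,0],[-0.068,0.011,0.193,-0.01,0,0]]]'

```text
clock: 6.32
eef_pos: [593.9, -162.7, 132.0]
tcp_rot: [3.133, 0.353, 2.93]
contact_force: [-0.1, -0.8, -0.4]
opening: 0.999
```

```bash
python3 - <<'E'
from h import *
for c in('side','top'):
  f=optics.grab_frame(c)
  im=f['img'][120:280,200:400,::-1] if c=='side' else f['img'][80:240,220:420,::-1]
  cv2.imwrite('pics/%s7.png'%c,cv2.resize(im,None,fx=3,fy=3))
go(lampt(84,TILT),RLt(TILT))
E
```

```text
clk 6.42 pos [ 593.5 -162.5  130.8] rpy [3.133 0.35  2.93 ] F [-0.1  0.3 -0.5] q [-0.29  0.36  2.    0.08  0.43 -1.72]
row [-0.0034, -0.0126, -0.0049] [0.0094, 0.0013, 0.0023] dist 6.0 deg 0.6
```

View pics/side7.png

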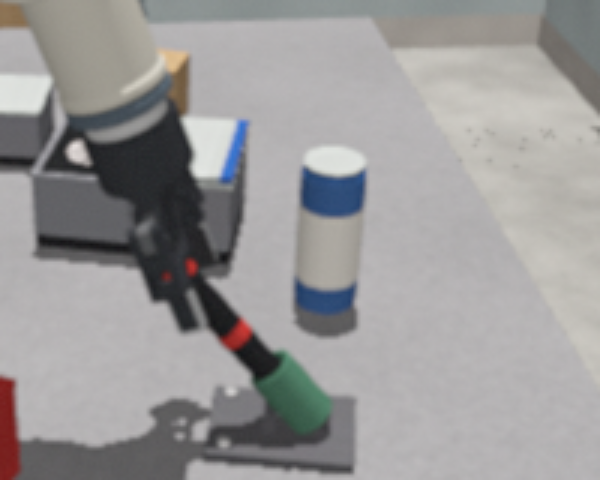

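View pics/top7.png

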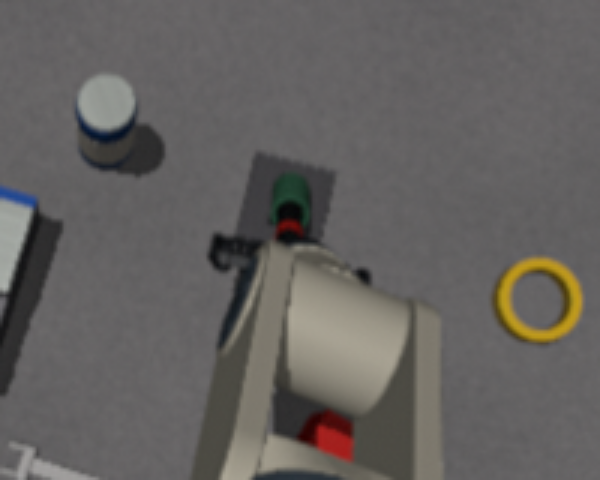

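Emit:
carry_out --increments '[[[-0.003,-0.012,-0.004,0.009,0,0.002],[-0.003,-0.012,-0.004,0.009,0,0.002],[-0.003,-0.012,-0.004,0.009,0,0.002]]]'

```text
clock: 6.67
eef_pos: [593.9, -168.0, 136.7]
tcp_rot: [3.141, 0.355, 2.928]
contact_force: [-0.2, -0.3, -0.1]
opening: 0.998
```

```bash
python3 - <<'E'
from h import *
go(lampt(84,TILT),RLt(TILT))
E
```

```text
clk 6.67 pos [ 593.9 -168.   136.7] rpy [3.141 0.355 2.928] F [-0.2 -0.3 -0.1] q [-0.29  0.35  2.    0.07  0.44 -1.7 ]
row [0.0055, 0.0006, 0.0078] [0.0004, 0.0052, 0.0006] dist 4.0 deg 0.3
```

Emit:
carry_out --increments '[[[0.004,0,0.005,0,0,0],[0.004,0,0.005,0,0,0],[0.004,0,0.005,0,0,0],[0.004,0,0.005,0,0,0],[0.004,0,0.005,0,0,0]]]' --hand 1 --squeeze 50

```text
clock: 7.08
eef_pos: [593.5, -167.8, 133.5]
tcp_rot: [3.141, 0.353, 2.928]
contact_force: [-3.0, -0.7, 4.2]
opening: 0.298
```

Emit:
carry_out --increments '[[[0,0,0,0,0,0],[0,0,0,0,0,0],[0,0,0,0,0,0]]]'

```text
clock: 7.33
eef_pos: [593.4, -167.7, 133.6]
tcp_rot: [3.141, 0.353, 2.928]
contact_force: [-3.3, 1.7, 5.7]
opening: 0.291
```

```bash
python3 - <<'E'
from h import *
s=sense();print(s["opening"]*85)
go(lampt(84,TILT),RLt(TILT))
p=s["eef_pos"]
go(p+L*30);go(p+L*70)
E
```

```text
24.744689584006338
clk 7.33 pos [ 593.4 -167.7  133.6] rpy [3.141 0.353 2.928] F [-3.3  1.7  5.7] q [-0.29  0.36  2.    0.07  0.43 -1.71]
row [0.0015, 0.0, 0.0009] [0.0011, 0.0038, 0.0007] dist 1.0 deg 0.2
clk 7.33 pos [ 593.4 -167.7  133.6] rpy [3.141 0.353 2.928] F [-3.3  1.7  5.7] q [-0.29  0.36  2.    0.07  0.43 -1.71]
row [0.0255, 0.0001, -0.0705] [0.0, 0.0, 0.0] dist 30.0 deg 0.0
clk 7.33 pos [ 593.4 -167.7  133.6] rpy [3.141 0.353 2.928] F [-3.3  1.7  5.7] q [-0.29  0.36  2.    0.07  0.43 -1.71]
row [0.0596, 0.0002, -0.1646] [0.0, 0.0, 0.0] dist 70.0 deg 0.0
```

Gripped (about 25 mm). Now I'll pull along the axis.

Emit:
carry_out --increments '[[[0.008,0,-0.023,0,0,0],[0.017,0,-0.047,0,0,0],[0.025,0,-0.07,0,0,0],[0.034,0,-0.094,0,0,0],[0.043,0,-0.118,0,0,0]]]'

```text
clock: 7.75
eef_pos: [560.9, -160.8, 172.6]
tcp_rot: [3.141, 0.353, 2.928]
contact_force: [0.3, -0.0, -1.7]
opening: 0.291
```

Emit:
carry_out --increments '[[[0.008,0,-0.023,0,0,0],[0.017,0,-0.047,0,0,0],[0.025,0,-0.07,0,0,0],[0.034,0,-0.094,0,0,0],[0.034,0,-0.094,0,0,0]]]'

```text
clock: 8.17
eef_pos: [535.9, -155.4, 203.9]
tcp_rot: [3.141, 0.354, 2.928]
contact_force: [1.1, 0.7, -1.6]
opening: 0.292
```

```bash
python3 - <<'E'
from h import *
s=sense();print(s["opening"]*85,s["contact_force"],(s["eef_pos"]-np.array([593.4,-167.7,133.6]))@L)
for c in('side','top'):
  f=optics.grab_frame(c)
  im=f['img'][120:280,200:400,::-1] if c=='side' else f['img'][80:240,220:420,::-1]
  cv2.imwrite('pics/%s8.png'%c,cv2.resize(im,None,fx=3,fy=3))
go(s["eef_pos"]+[0,0,60])
E
```

```text
24.793519827290318 [ 1.12237226  0.69214351 -1.55289499] 91.61927489754079
clk 8.27 pos [ 536.7 -155.6  202.8] rpy [3.141 0.354 2.928] F [-0.1  0.5 -2.2] q [-0.3   0.17  2.07  0.06  0.56 -1.71]
row [-0.0511, 0.0001, -0.1437] [0.0, 0.0, 0.0] dist 61.0 deg 0.0
```

View pics/side8.png

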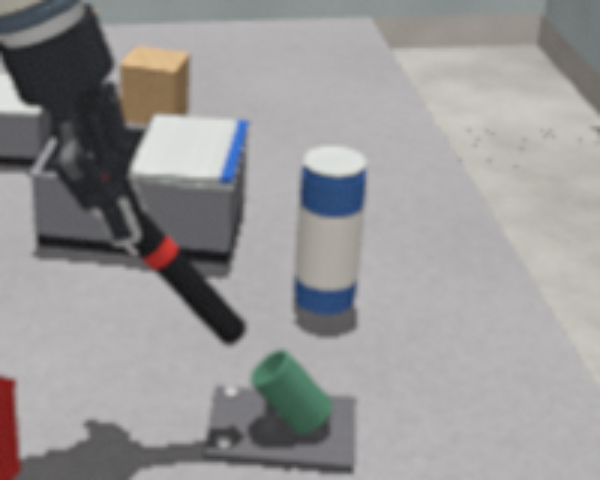

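```bash
python3 - <<'E'
from h import *
go([510,-60,290],RLt(-TILT))
E
```

```text
clk 8.27 pos [ 536.7 -155.6  202.8] rpy [3.141 0.354 2.928] F [-0.1  0.5 -2.2] q [-0.3   0.17  2.07  0.06  0.56 -1.71]
row [0.033, 0.2195, -0.2444] [0.0006, 0.6715, 0.001] dist 132.0 deg 40.3
```

Emit:
carry_out --increments '[[[0.01,0,-0.06,0,0.05,0],[0.02,0.04,-0.12,0,0.15,0],[0.033,0.08,-0.18,0,0.25,0],[0.033,0.13,-0.244,0,0.35,0],[0.033,0.18,-0.244,0,0.45,0]]]'

```text
clock: 8.68
eef_pos: [507.9, -75.0, 294.5]
tcp_rot: [3.141, -0.116, 2.928]
contact_force: [2.3, -0.9, -1.3]
opening: 0.291
```

```bash
python3 - <<'E'
from h import *
go([510,-40,290],RLt(-TILT))
E
```

```text
clk 8.68 pos [507.9 -75.  294.5] rpy [ 3.141 -0.116  2.928] F [ 2.3 -0.9 -1.3] q [-0.15  0.2   1.75  0.01  1.31 -1.51]
row [0.012, 0.0866, 0.0127] [0.0002, 0.2225, 0.0005] dist 35.0 deg 13.3
```

Emit:
carry_out --increments '[[[0.005,0.02,0.005,0,0.07,0],[0.01,0.05,0.01,0,0.15,0],[0.012,0.087,0.012,0,0.222,0],[0.012,0.087,0.012,0,0.222,0],[0.012,0.087,0.012,0,0.222,0]]]'

```text
clock: 9.1
eef_pos: [509.6, -40.1, 283.7]
tcp_rot: [3.141, -0.351, 2.93]
contact_force: [-0.1, -0.9, -1.9]
opening: 0.288
```

```bash
cat >> h.py <<'E'
from scipy.optimize import least_squares
def lampfit(x0,zr,show=None):
    qs=[]
    for c in("side","top"):
        f=optics.grab_frame(c);w=cloud(f)
        if show:
            u,v=px(f,[x0[0],x0[1],200]).astype(int);u=max(80,min(432,u));v=max(70,min(314,v))
            cv2.imwrite(f"pics/{c}{show}.png",cv2.resize(f["img"][v-70:v+70,u-80:u+80,::-1],None,fx=4,fy=4))
        if c=="top": continue
        q=w[~np.isnan(w[...,0])]
        d=np.hypot(q[:,0]-x0[0],q[:,1]-x0[1]);q=q[(d<35)&(q[:,2]>zr[0])&(q[:,2]<zr[1])];qs.append(q);
    zm=np.mean(zr)
    def res(x):
        l=np.array([x[2],x[3],1]);l/=np.linalg.norm(l);M=np.array([x[0],x[1],zm])
        return np.concatenate([np.linalg.norm(np.cross(q-M,l),axis=1)-13 for q in qs])
    o=least_squares(res,[x0[0],x0[1]+0,0,0],loss="soft_l1",f_scale=2);x=o.x
    q=qs[0]
    print("fit n",len(q),"axis at z",zm,x[:2].round(1),"slope dx,dy /100mm",(x[2:]*100).round(2),"res",np.abs(o.fun).mean().round(2),"zmin",q[:,2].min().round(1))
    return x
E
python3 - <<'E'
from h import *
go([510,-40,290],RLt(-TILT))
s=sense();g=s["eef_pos"]+3*Ro.from_euler('xyz',s["tcp_rot"]).as_matrix()[:,2];print(g)
lampfit(g[:2],(g[2]-150,g[2]-35),"9")
E
```

```text
clk 9.1 pos [509.6 -40.1 283.7] rpy [ 3.141 -0.351  2.93 ] F [-0.1 -0.9 -1.9] q [-0.1   0.34  1.63  0.04  1.52 -1.47]
row [0.0047, 0.0004, -0.0152] [-0.0004, -0.002, 0.0021] dist 6.0 deg 0.2
[508.63636986 -39.88669341 280.84375329]
fit n 385 axis at z 188.34375328995884 [509.  -40.6] slope dx,dy /100mm [-0.43 -1.2 ] res 1.09 zmin 138.9
```

View pics/side9.png

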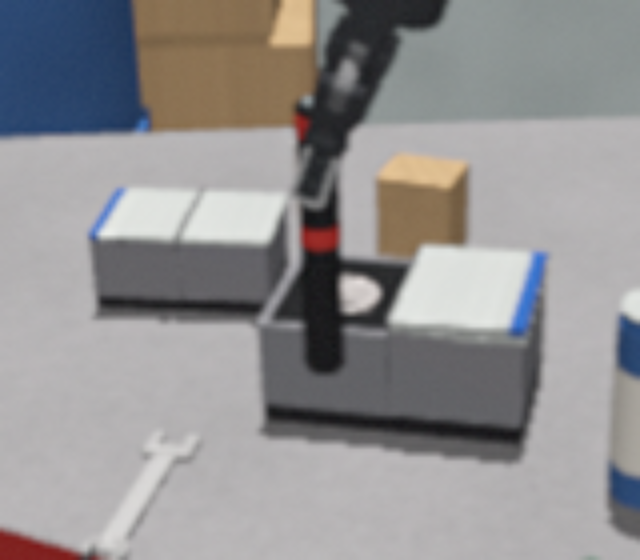

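```bash
cat >> h.py <<'E'
def plane(f,u,v,z):
    fl=f["img"].shape[0]/2/np.tan(np.radians(f["fov_y"]/2));K=np.array([[fl,0,f["cx"]],[0,fl,f["cy"]],[0,0,1.]])
    p=np.stack([u,v],-1).reshape(-1,1,2).astype(float)
    n=cv2.undistortPoints(p,K,np.array([f["k1"],0,0,0.])).reshape(-1,2)
    d=np.c_[n,np.ones(len(n))]@f["R"];C=-f["R"].T@f["t"]
    return (C+d*((z-C[2])/d[:,2])[:,None])[:,:2]
E
python3 - <<'E'
from h import *
for c in("side","top"):
    f=optics.grab_frame(c);g=cv2.cvtColor(f["img"],cv2.COLOR_RGB2GRAY)
    p0=px(f,H-50*DX+[0,0,-8.5]);print(c,p0)
    u,v=p0.round().astype(int)
    vv,uu=np.mgrid[v-25:v+26,u-25:u+26]
    xy=plane(f,uu.ravel(),vv.ravel(),83);d=np.hypot(*(xy-(H-50*DX)[:2]).T).reshape(uu.shape)
    gg=g[v-25:v+26,u-25:u+26]
    for th in(90,110,130):
        m=((gg>th)&(d<40)).astype(np.uint8)
        n,lab,st,ce=cv2.connectedComponentsWithStats(m)
        k=1+np.argmax(st[1:,4]);
        ys,xs=np.where(lab==k);w=plane(f,uu[ys,xs],vv[ys,xs],83)
        print(th,st[k,4],w.mean(0).round(1),cv2.minEnclosingCircle(w.astype(np.float32)))
    cv2.imwrite(f"pics/{c}10.png",cv2.resize(f["img"][v-35:v+35,u-40:u+40,::-1],None,fx=6,fy=6))
    for n in("cup_rim","cup_floor","cover_hinge","cover_edge","dock"): print(n,[(d["point"].round(),round(d["confidence"],2)) for d in nets.tip_of(n,c)])
E
```

```text
side [231.33275745 169.49248108]
90 97 [537.4 174.7] ((531.2249755859375, 175.50808715820312), 34.825443267822266)
110 86 [537.5 173.6] ((531.2946166992188, 175.49998474121094), 34.28253936767578)
130 80 [537.6 174.8] ((534.252197265625, 174.97714233398438), 29.08244514465332)Traceback (most recent call last):
  File "<stdin>", line 16, in <module>
AttributeError: 'list' object has no attribute 'round'. Did you mean: 'count'?
```

View pics/side10.png

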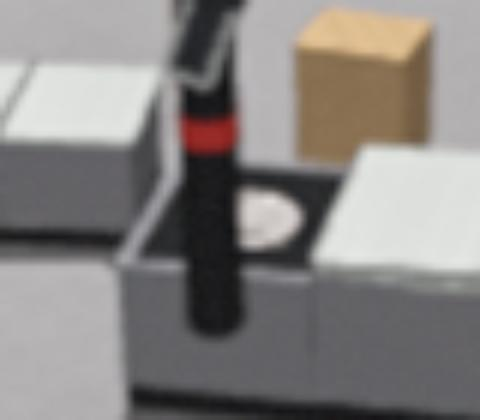

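```bash
python3 - <<'E'
from h import *
s4=cv2.resize(cv2.imread("pics/s4.png"),(200,140),interpolation=cv2.INTER_AREA)
for c in("side","top"):
    f=optics.grab_frame(c)
    im=f["img"].copy()
    if c=="side": im[100:240,130:330]=s4[:,:,::-1]
    g=cv2.cvtColor(im,cv2.COLOR_RGB2GRAY)
    u,v=px(f,H-50*DX+[0,0,-8.5]).round().astype(int)
    vv,uu=np.mgrid[v-25:v+26,u-25:u+26]
    xy=plane(f,uu.ravel(),vv.ravel(),83);d=np.hypot(*(xy-(H-50*DX)[:2]).T).reshape(uu.shape)
    gg=g[v-25:v+26,u-25:u+26]
    for th in(90,110,130,150):
        m=((gg>th)&(d<36)).astype(np.uint8)
        n,lab,st,ce=cv2.connectedComponentsWithStats(m)
        if n<2: continue
        k=1+np.argmax(st[1:,4]);
        ys,xs=np.where(lab==k);w=plane(f,uu[ys,xs],vv[ys,xs],83)
        cn,_=cv2.findContours((lab==k).astype(np.uint8),0,cv2.CHAIN_APPROX_NONE);cp=max(cn,key=len)[:,0]
        b=plane(f,cp[:,0]+u-25,cp[:,1]+v-25,83)
        o=least_squares(lambda x:np.hypot(*(b-x[:2]).T)-x[2],[526,178,24],loss="soft_l1")
        print(c,th,st[k,4],w.mean(0).round(1),o.x.round(1),np.abs(o.fun).mean())
    cv2.imwrite(f"pics/{c}10.png",cv2.resize(im[v-35:v+35,u-40:u+40,::-1],None,fx=6,fy=6))
    for n in("cup_rim","cup_floor","cover_hinge","cover_edge","dock"): print(n,[(np.round(d["point"]),round(d["confidence"],2)) for d in nets.tip_of(n,c)])
E
```

```text
side 90 165 [525.8 177.1] [525.8 178.   31.1] 1.5106979481869336
side 110 152 [525.5 176. ] [525.6 176.4  29.4] 1.5476216220841092
side 130 143 [525.7 175.8] [525.7 176.1  28.5] 1.2909275050202553
side 150 136 [525.9 175.9] [525.9 176.1  27.9] 1.218028467629495
cup_rim [(array([360., 374.,  66.]), 0.8), (array([ 288., -196.,   80.]), 0.77), (array([522., 182.,  79.]), 0.7)]
cup_floor []
cover_hinge [(array([392., 371.,  65.]), 0.88), (array([ 332., -217.,   91.]), 0.88), (array([575., 165.,  94.]), 0.72)]
cover_edge [(array([ 247., -170.,   89.]), 0.85), (array([326., 381.,  69.]), 0.74), (array([674., 140.,  94.]), 0.64)]
dock [(array([ 334., -220.,   -5.]), 0.88), (array([402., 371.,  -0.]), 0.8), (array([ 611., -175.,   -1.]), 0.7), (array([570., 168.,   2.]), 0.61)]
top 90 215 [524.6 176.7] [524.5 178.4  27.3] 0.8012179244034768
top 110 146 [523.9 174.3] [524.5 178.3  26. ] 0.6686414681030661
top 130 84 [523.8 167.3] [525.  179.8  24.8] 2.690429636934074
top 150 20 [520. 166.] [520.3 166.    6.2] 1.227245616985372
cup_rim [(array([359., 377.,  63.]), 0.8), (array([522., 184.,  87.]), 0.72)]
cup_floor [(array([528., 178.,  20.]), 0.91), (array([361., 379.,  17.]), 0.76)]
cover_hinge [(array([ 329., -224.,   94.]), 0.73), (array([396., 368.,  73.]), 0.66), (array([575., 167.,  91.]), 0.6)]
cover_edge [(array([325., 383.,  70.]), 0.81), (array([674., 139.,  98.]), 0.63)]
dock [(array([576., 171.,  -3.]), 0.95), (array([398., 368.,  -2.]), 0.84), (array([ 333., -222.,   -2.]), 0.73)]
```

View pics/top10.png

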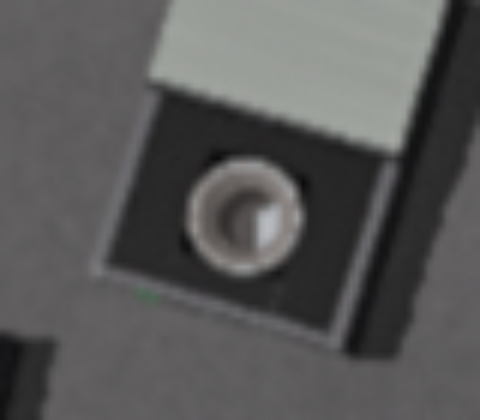

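```bash
python3 - <<'E'
from h import *
go([526,177.8,283],RLt(-TILT))
E
```

```text
clk 9.9 pos [508.9 -40.3 285.2] rpy [ 3.141 -0.351  2.929] F [-0.1 -0.2 -1.8] q [-0.11  0.33  1.63  0.04  1.52 -1.47]
row [0.067, 0.5419, 0.0307] [0.0003, -0.0015, 0.0012] dist 219.0 deg 0.1
```

Emit:
carry_out --increments '[[[0.006,0.05,0,0,0,0],[0.02,0.13,0,0,0,0],[0.03,0.22,0,0,0,0],[0.04,0.31,0,0,0,0],[0.05,0.4,0,0,0,0]]]'

```text
clock: 10.32
eef_pos: [524.3, 121.5, 292.3]
tcp_rot: [3.141, -0.351, 2.928]
contact_force: [0.9, 0.5, -2.1]
opening: 0.294
```

```bash
python3 - <<'E'
from h import *
go([526,177.8,283],RLt(-TILT))
E
```

```text
clk 10.32 pos [524.3 121.5 292.3] rpy [ 3.141 -0.351  2.928] F [ 0.9  0.5 -2.1] q [ 0.15  0.36  1.58  0.12  1.53 -1.23]
row [0.0161, 0.1383, 0.0308] [0.0005, -0.0014, 0.0007] dist 57.0 deg 0.1
```

Emit:
carry_out --increments '[[[0.008,0.06,0.01,0,0,0],[0.014,0.11,0.02,0,0,0],[0.016,0.138,0.03,0,0,0],[0.016,0.138,0.03,0,0,0],[0.016,0.138,0.03,0,0,0]]]'

```text
clock: 10.73
eef_pos: [525.9, 175.9, 282.7]
tcp_rot: [-3.141, -0.351, 2.93]
contact_force: [0.3, -0.2, -2.8]
opening: 0.291
```

Emit:
carry_out --increments '[[[0,0,0,0,0,0],[0,0,0,0,0,0]]]'

```text
clock: 10.9
eef_pos: [526.3, 175.0, 283.3]
tcp_rot: [3.141, -0.35, 2.928]
contact_force: [-0.4, -0.8, -1.6]
opening: 0.289
```

```bash
python3 - <<'E'
from h import *
go([526,177.8,283],RLt(-TILT))
s=sense();g=s["eef_pos"]+3*Ro.from_euler('xyz',s["tcp_rot"]).as_matrix()[:,2];print(g)
lampfit(g[:2],(g[2]-150,g[2]-35),"11")
E
```

```text
clk 10.9 pos [526.3 175.  283.3] rpy [ 3.141 -0.35   2.928] F [-0.4 -0.8 -1.6] q [ 0.23  0.39  1.56  0.15  1.51 -1.16]
row [0.0018, 0.0067, 0.0013] [0.0004, -0.0013, 0.0001] dist 3.0 deg 0.1
[525.24780737 175.2372618  280.43811525]
fit n 288 axis at z 187.93811524583418 [526.2 174.5] slope dx,dy /100mm [-0.8   0.07] res 1.47 zmin 140.5
```

View pics/side11.png

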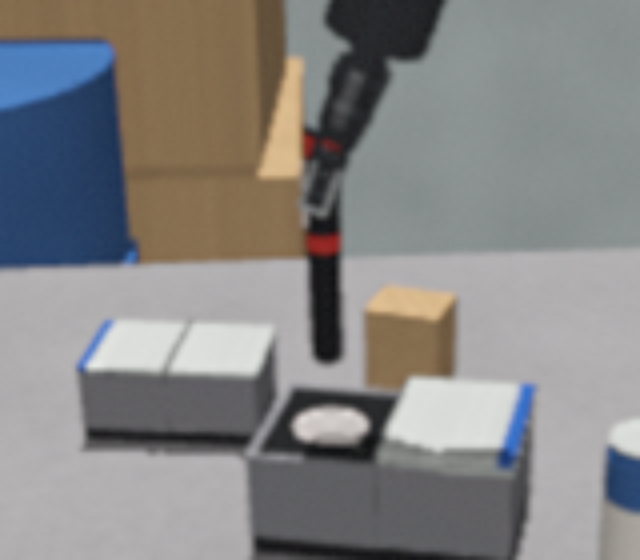

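View pics/top11.png

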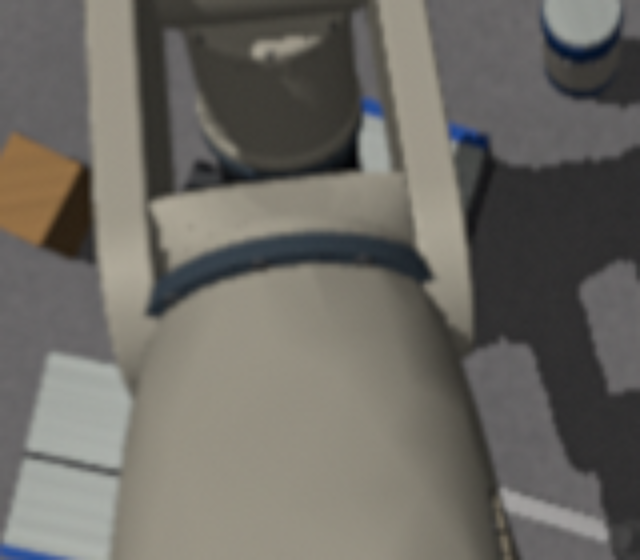

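```bash
python3 - <<'E'
from h import *
f=optics.grab_frame("side")
for z in (83,140,190): print(z,px(f,[525.5,177.8,z]), px(f,[526.4,174.5,z]))
go([525.5,178,283]);go([525.5,178,235])
E
```

```text
83 [231.06690978 169.62119114] [231.39878201 170.09357154]
140 [230.58320105 152.71730116] [230.92123429 153.16254062]
190 [230.14505681 137.27768029] [230.48860013 137.69638832]
clk 11.05 pos [526.3 175.3 283.3] rpy [ 3.141 -0.35   2.928] F [ 0.2 -0.5 -2.8] q [ 0.23  0.39  1.56  0.15  1.51 -1.16]
row [0.0029, 0.0061, 0.002] [0.0, 0.0, 0.0] dist 3.0 deg 0.0
clk 11.05 pos [526.3 175.3 283.3] rpy [ 3.141 -0.35   2.928] F [ 0.2 -0.5 -2.8] q [ 0.23  0.39  1.56  0.15  1.51 -1.16]
row [-0.0383, 0.006, 0.1147] [0.0, 0.0, 0.0] dist 48.0 deg 0.0
```

Emit:
carry_out --increments '[[[0.002,0.006,0.002,0,0,0],[-0.012,0.006,0.04,0,0,0],[-0.025,0.006,0.08,0,0,0],[-0.038,0.006,0.114,0,0,0],[-0.038,0.006,0.114,0,0,0]]]'

```text
clock: 11.47
eef_pos: [523.9, 178.4, 232.6]
tcp_rot: [-3.14, -0.354, 2.928]
contact_force: [-0.0, -0.7, -1.8]
opening: 0.288
```

```bash
python3 - <<'E'
from h import *
s=sense();g=s["eef_pos"]+3*Ro.from_euler('xyz',s["tcp_rot"]).as_matrix()[:,2];print(g)
lampfit(g[:2],(g[2]-136,g[2]-35),"12")
go([525.7,178,210]);go([525.7,178,185])
E
```

```text
[522.92456377 178.59837939 229.73682924]
fit n 267 axis at z 144.23682923894128 [523.2 177.7] slope dx,dy /100mm [-0.49  0.57] res 1.42 zmin 94.0
clk 11.57 pos [525.1 178.8 235.1] rpy [ 3.141 -0.352  2.928] F [-0.2 -0.5 -2.8] q [ 0.24  0.43  1.61  0.15  1.43 -1.17]
row [-0.0233, -0.0016, 0.0583] [0.0, 0.0, 0.0] dist 25.0 deg 0.0
clk 11.57 pos [525.1 178.8 235.1] rpy [ 3.141 -0.352  2.928] F [-0.2 -0.5 -2.8] q [ 0.24  0.43  1.61  0.15  1.43 -1.17]
row [-0.0448, -0.0016, 0.117] [0.0, 0.0, 0.0] dist 50.0 deg 0.0
```

View pics/side12.png

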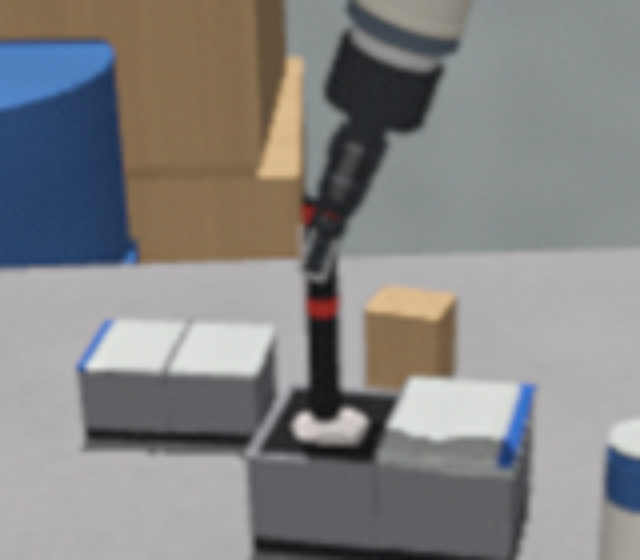

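```bash
python3 - <<'E'
from h import *
go([527,178,235]);go([527,178,195])
E
```

```text
clk 11.57 pos [525.1 178.8 235.1] rpy [ 3.141 -0.352  2.928] F [-0.2 -0.5 -2.8] q [ 0.24  0.43  1.61  0.15  1.43 -1.17]
row [-0.0048, -0.0009, -0.0014] [0.0, 0.0, 0.0] dist 2.0 deg 0.0
clk 11.57 pos [525.1 178.8 235.1] rpy [ 3.141 -0.352  2.928] F [-0.2 -0.5 -2.8] q [ 0.24  0.43  1.61  0.15  1.43 -1.17]
row [-0.0392, -0.0009, 0.0925] [0.0, 0.0, 0.0] dist 40.0 deg 0.0
```

Emit:
carry_out --increments '[[[-0.008,-0.001,0.01,0,0,0],[-0.016,-0.001,0.03,0,0,0],[-0.024,-0.001,0.05,0,0,0],[-0.031,-0.001,0.07,0,0,0],[-0.039,-0.001,0.092,0,0,0]]]'

```text
clock: 11.98
eef_pos: [527.1, 178.0, 194.3]
tcp_rot: [3.141, -0.351, 2.929]
contact_force: [-0.6, 0.2, -1.4]
opening: 0.287
```

```bash
python3 - <<'E'
from h import *
s=sense();g=s["eef_pos"]+3*Ro.from_euler('xyz',s["tcp_rot"]).as_matrix()[:,2]
lampfit(g[:2],(g[2]-95,g[2]-35),"13")
go([527,178,180]);go([527,178,166])
E
```

```text
fit n 155 axis at z 126.50904403168622 [527.3 177.7] slope dx,dy /100mm [ 0.62 -1.31] res 1.64 zmin 96.7
clk 12.08 pos [526.2 177.8 193.2] rpy [-3.141 -0.353  2.928] F [-0.6  1.1 -1.8] q [ 0.24  0.48  1.64  0.15  1.35 -1.18]
row [-0.0131, 0.0009, 0.0304] [0.0, 0.0, 0.0] dist 13.0 deg 0.0
clk 12.08 pos [526.2 177.8 193.2] rpy [-3.141 -0.353  2.928] F [-0.6  1.1 -1.8] q [ 0.24  0.48  1.64  0.15  1.35 -1.18]
row [-0.0253, 0.0009, 0.0632] [0.0, 0.0, 0.0] dist 27.0 deg 0.0
```

View pics/side13.png

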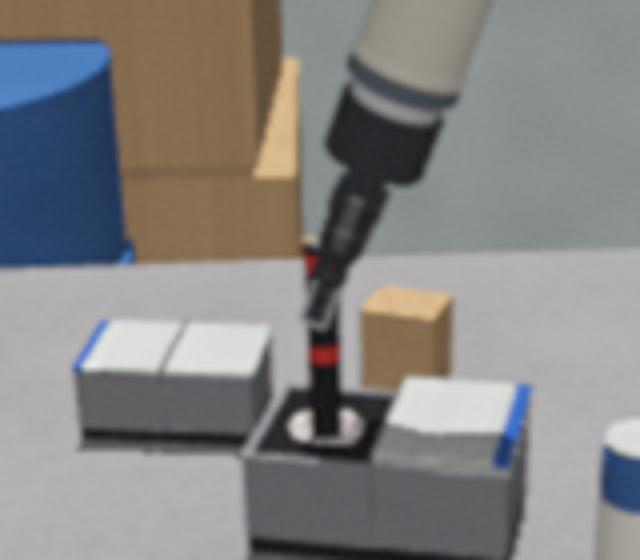

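Emit:
carry_out --increments '[[[-0.006,0.001,0.012,0,0,0],[-0.012,0.001,0.025,0,0,0],[-0.016,0.001,0.037,0,0,0],[-0.021,0.001,0.05,0,0,0],[-0.025,0.001,0.062,0,0,0]]]'

```text
clock: 12.5
eef_pos: [528.1, 178.2, 167.9]
tcp_rot: [3.141, -0.351, 2.929]
contact_force: [-0.4, -0.4, -2.9]
opening: 0.289
```

```bash
python3 - <<'E'
from h import *
go([527,178,166]);go([527,178,159])
E
```

```text
clk 12.5 pos [528.1 178.2 167.9] rpy [ 3.141 -0.351  2.929] F [-0.4 -0.4 -2.9] q [ 0.24  0.5   1.65  0.16  1.31 -1.19]
row [0.0007, -0.0012, 0.0053] [0.0, 0.0, 0.0] dist 2.0 deg 0.0
clk 12.5 pos [528.1 178.2 167.9] rpy [ 3.141 -0.351  2.929] F [-0.4 -0.4 -2.9] q [ 0.24  0.5   1.65  0.16  1.31 -1.19]
row [-0.0053, -0.0012, 0.0217] [0.0, 0.0, 0.0] dist 9.0 deg 0.0
```

Descend about 1 mm per row, watching the force.

Emit:
carry_out --increments '[[[-0.001,-0.001,0.003,0,0,0],[-0.002,-0.001,0.006,0,0,0],[-0.003,-0.001,0.009,0,0,0],[-0.004,-0.001,0.012,0,0,0],[-0.004,-0.001,0.012,0,0,0]]]'

```text
clock: 12.92
eef_pos: [527.9, 177.9, 163.3]
tcp_rot: [3.141, -0.351, 2.929]
contact_force: [0.8, 0.5, -3.2]
opening: 0.29
```

Emit:
carry_out --increments '[[[-0.001,0,0.0025,0,0,0],[-0.002,0,0.005,0,0,0],[-0.003,0,0.0075,0,0,0],[-0.003,0,0.0075,0,0,0]]]'

```text
clock: 13.25
eef_pos: [528.6, 178.1, 162.9]
tcp_rot: [3.14, -0.35, 2.929]
contact_force: [-2.0, -2.2, 19.7]
opening: 0.293
```

Emit:
carry_out --increments '[[[0.001,0,-0.002,0,0,0],[0.002,0,-0.004,0,0,0],[0.002,0,-0.0045,0,0,0]]]'

```text
clock: 13.5
eef_pos: [528.1, 178.0, 163.0]
tcp_rot: [3.14, -0.35, 2.929]
contact_force: [0.1, 0.1, 5.9]
opening: 0.29
```

```bash
python3 - <<'E'
from h import *
s=sense();print(s["contact_force"],s["wrist_torque"],s["eef_pos"])
g=s["eef_pos"]+3*Ro.from_euler('xyz',s["tcp_rot"]).as_matrix()[:,2]
lampfit(g[:2],(g[2]-68,g[2]-25),"14")
E
```

```text
[0.14066093 0.12130573 5.88937613] [-0.06752143  0.31819406  0.02611351] [528.14871295 178.00918242 163.02053419]
fit n 106 axis at z 113.70226048582799 [527.5 177. ] slope dx,dy /100mm [-2.56 -2.62] res 1.45 zmin 92.5
```

View pics/side14.png

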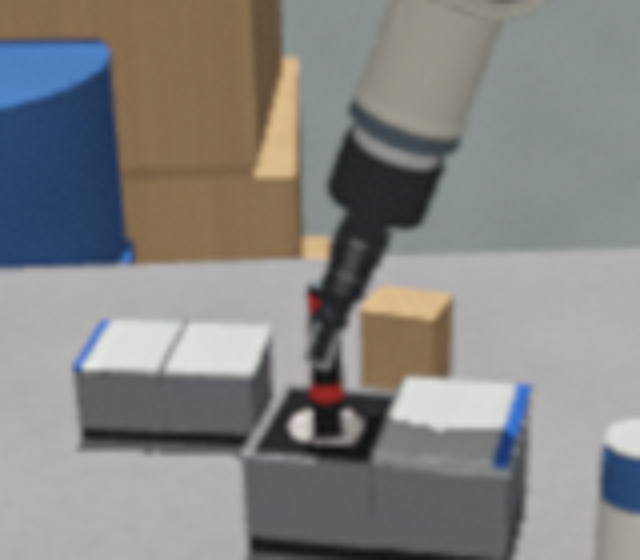

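Emit:
carry_out --increments '[[[0,0,0,0,0,0],[0,0,0,0,0,0],[0,0,0,0,0,0],[0,0,0,0,0,0],[0,0,0,0,0,0]]]' --hand 0

```text
clock: 14.02
eef_pos: [527.8, 177.9, 161.9]
tcp_rot: [3.141, -0.351, 2.929]
contact_force: [-1.1, -0.3, -0.6]
opening: 0.972
```

Emit:
carry_out --increments '[[[0,0,0,0,0,0],[0,0,0,0,0,0]]]'

```text
clock: 14.18
eef_pos: [527.8, 177.9, 162.0]
tcp_rot: [3.141, -0.351, 2.929]
contact_force: [-0.7, -0.2, 0.4]
opening: 0.992
```

```bash
python3 - <<'E'
from h import *
s=sense();print(s["opening"],s["contact_force"],s["eef_pos"])
f=optics.grab_frame("side");cv2.imwrite('pics/s15.png',cv2.resize(f['img'][60:220,150:350,::-1],None,fx=3,fy=3))
go(s["eef_pos"]-90*Ro.from_euler('xyz',s["tcp_rot"]).as_matrix()[:,2])
E
```

```text
0.9922618417084476 [-0.69080359 -0.24872294  0.37082336] [527.82740556 177.91598028 162.03091004]
clk 14.23 pos [527.8 177.9 162. ] rpy [ 3.141 -0.351  2.929] F [-0.2 -0.5 -0.4] q [ 0.24  0.51  1.66  0.16  1.3  -1.19]
row [-0.0, 0.0, -0.225] [0.0, 0.0, 0.0] dist 90.0 deg 0.0
```

View pics/s15.png

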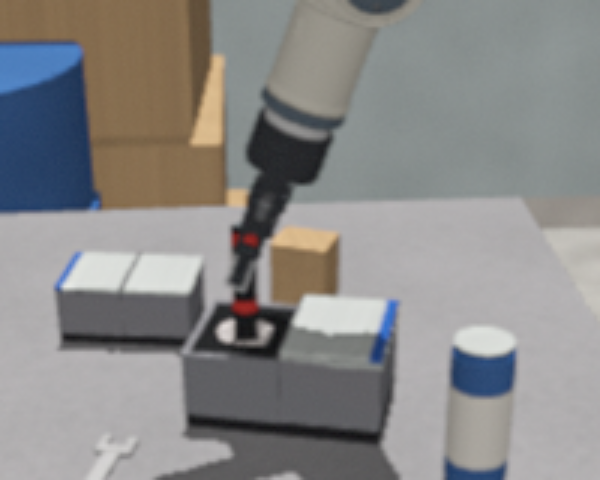

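Emit:
carry_out --increments '[[[0,0,-0.04,0,0,0],[0,0,-0.1,0,0,0],[0,0,-0.17,0,0,0],[0,0,-0.25,0,0,0],[0,0,-0.33,0,0,0]]]'

```text
clock: 14.65
eef_pos: [572.2, 168.1, 287.2]
tcp_rot: [3.141, -0.351, 2.929]
contact_force: [0.4, 0.1, -0.0]
opening: 1.003
```

Emit:
carry_out --increments '[[[0,0,-0.02,0,0,0],[0,0.1,-0.02,0,0,0],[0,0.2,-0.02,0,0,0],[0,0.3,-0.02,0,0,0],[0,0.35,-0.02,0,0,0]]]'

```text
clock: 15.07
eef_pos: [604.4, 308.4, 293.2]
tcp_rot: [3.139, -0.351, 2.931]
contact_force: [-0.4, -0.2, 0.6]
opening: 0.998
```

```bash
python3 - <<'E'
from h import *
s=sense();print(s["clock"],s["eef_pos"],s["contact_force"])
lampfit([527,177.8],(105,195),"16")
f=optics.grab_frame("side");cv2.imwrite('pics/s17.png',f['img'][:,:,::-1])
f=optics.grab_frame("top");cv2.imwrite('pics/t17.png',f['img'][:,:,::-1]);w=cloud(f)
w2=w[(np.hypot(w[...,0]-527,w[...,1]-178)<20)];print("head z",np.nanmax(w2[:,2]))
for n in("lamp","cover_edge"):
  for c in("side","top"): print(n,c,[(np.round(d["point"]),round(d["confidence"],2)) for d in nets.tip_of(n,c)])
E
```

```text
15.0667 [604.44460966 308.38201325 293.19664722] [-0.35433326 -0.23252036  0.64808723]
fit n 242 axis at z 150.0 [527.7 177.3] slope dx,dy /100mm [ 0.69 -0.56] res 1.47 zmin 105.1
head z 714.5999045554595
lamp side []
lamp top [(array([735.,  10.,   2.]), 0.65), (array([528., 175.,  21.]), 0.54)]
cover_edge side [(array([668., 140.,  96.]), 0.98), (array([ 245., -168.,   86.]), 0.64), (array([325., 381.,  70.]), 0.54)]
cover_edge top [(array([ 245., -172.,   92.]), 0.78), (array([670., 141.,  98.]), 0.67)]
```

View pics/s17.png

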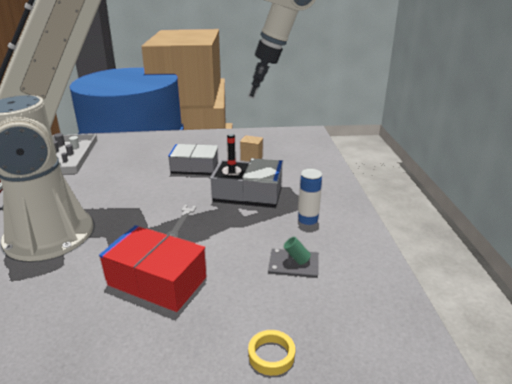

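View pics/t17.png

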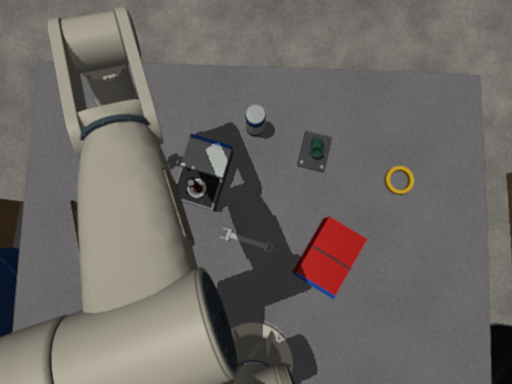

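Emit:
carry_out --increments '[[[0,0,0,0,0,0],[0,0,0,0,0,0],[0,0,0,0,0,0]]]'

```text
clock: 15.72
eef_pos: [604.5, 304.0, 293.9]
tcp_rot: [3.141, -0.35, 2.928]
contact_force: [0.2, 0.5, 0.2]
opening: 0.999
```

```bash
python3 -c "
from rig import r,sense
print(sense()['clock'],abs(sense()['qvel']).max(),r.sign_off())"
```

```text
the job is handed in; nothing more can be done
15.7167 0.004760141370435745 None
```

I folded the larger grey dock's cover flat onto its rear panel. Then I pulled the lamp from the holster, stood it upright in the charging cup, let go and moved the arm clear. The job was handed in at 15.7 s.

- **Cover:** the last push met about 29 N against the stop. The depth image then showed the panel's face at 97.7–98.8 mm, which is flat. The networks put its free edge at about (670, 140, 97).
- **Lamp:** I lowered it slowly until the floor pushed back at about 20 N, eased that to about 6 N, then opened the fingers. The network put its foot at (528, 175, 21), where the cup floor is 20 mm. The fitted rod axis leans about 0.5°.
- **Other things:** in the final pictures the spray can, spanner, tape roll, red box and small grey dock look where they were. The parts box shows only in the side picture, because the arm hid it from the top camera.

Two checks failed or disagreed:
- **Lamp head height:** this came out as 715 mm, which is meaningless, probably because the arm was in the top view.
- **Lamp network:** it found no lamp in the side picture, and in the top one its first guess was the spray can.

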